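Balance two governor rotors on a knife edge and reject the lopsided one

ROBOT

A 6-joint arm with a two-finger parallel gripper is mounted at the origin on the work surface. World frame = base frame: x ahead of the robot, y to its left, z up, the work surface at z = 0. Lengths are in m, angles in rad, forces in N, time in s.
With the tool pointing down it reaches from about 0.375 to 0.9 m from the base axis. Payload 3.1 kg.
Tool frame: the origin (TCP) lies on the centre line of the jaws, within the pads' length; the fingertips stand r.tips_ahead ahead of it and the grasp point (between the pads) lies 8 mm behind it (r.tips_ahead is the distance from the TCP to the fingertips, in m); z points along the fingers, y is the direction in which the jaws open and shut (so a half turn about z gives the same grasp; the last joint's range is limited). The gripper opens to 87 mm and grips with 3 to 60 N. Pads are 19 mm wide; open, the fingers measure 117 mm over their backs; the gripper's body (75 mm by 190 mm) begins 51 mm behind the grasp point.
Start: joints at [1.079, 0.527, 1.433, -0, 1.181, -0.178], TCP at [0.192, 0.595, 0.234] pointing down, gripper open.
Joint ranges: [-3.08, 3.08], [-0.75, 2.2], [0.22, 2.44], [-1.43, 4.57], [0, 2.65], [-2.85, 2.85]. Speed limits (rad/s): [2.79, 2.79, 3.14, 3.14, 3.14, 3.14].

INTERFACE

Orientations are given as [roll, pitch, yaw] about the fixed x, y, z axes, in that order (R = Rz(yaw) Ry(pitch) Rx(roll)).
In Python, from rig import r, cams gives the robot as it stands.
- The arm moves only by the shell command python3 -m inch 'ROWS'. ROWS is JSON, a list of rows, each a list of 7 numbers: the turn, a rotation vector about the tool's x, y, z in degrees, then the shift along the tool's x, y, z in mm, then the opening, from 0 (shut) to 1 (fully open). A call has 1 to 20 rows; each row is the pose to reach, as a shift and turn from the pose commanded when the call began, along the tool's axes at that moment; what a row does not reach only later rows make up. A row lasts 1/8 s, in which the tool goes at most 62.5 mm and 10.7 degrees, less where a joint would pass 70% of its speed; a pose out of reach is approached as far as the arm can. A call with a gripper value outside its range is refused whole. The fingers move at their own pace and stop on an object; the grip force is fixed at half the most. Time passes only in rows, so rows that repeat a pose let the fingers close. It gives the time, the measured TCP pose, the force and the opening at its end, in the units of the state.
- r.sense(): the state, without advancing time (a new reading comes with each control period).
- cams.get_image(name): name is "scene" or "top"; returns a dict with "img" (480x640x3 uint8, blue, green, red), "camera_matrix" (3x3 intrinsics, pixels), "pose" (4x4, takes a point from camera to world coordinates). Camera axes: x right, y down, z forward; pixel columns grow to the right and rows downward; lengths in m; the calibration is good to about 2 mm. A picture is of the moment at which its call begins. There is no depth.
- r.job_done(): hands the job in, once; it reports no verdict.
The state is a dict: "clock": time; "joint_positions": joint angles; "qvel": joint speeds; "joint_efforts": joint torques, N m; "ee_pos": TCP position; "tool_rot": TCP orientation; "wrist_force": force on the tool from outside, world axes, zero at the start; "wrist_torque": the same for the moment, N m; "finger_gap": opening from 0.0 (shut) to 1.0 (fully open).
Only numpy, scipy, OpenCV 4.12 (cv2) and the standard library are available. Lean on these libraries where they do the work, as an engineer would, in place of code of your own. Each camera call takes 0.05 s, during which the arm holds its last target.

TASK

Two drooping-arm governor rotors stand on the table: set each of them on the knife edge of the balancing stand, notch over the edge, let go and see how it hangs. Put the one that tips over to one side into the flat cardboard reject tray, and leave the one that hangs level balancing on the knife edge. Set them down gently; do not drop them.

Things in the scene. Friction and masses are not known exactly. Their poses are not given: they have to be found in the camera images.
- rotor_a: Steel rotor, 170 (x) x 30 x 101 mm, 0.46 kg. Arms droop along +x and -x to dark round weights (d 30, 30 tall, at x +-70), its feet. Grip block on top 24 x 24 mm, 61 to 101 mm above the feet: grasp across y at about 85. Under it a notch along y, open below: 9 mm wide flat roof 55 mm above the feet, mouth 25 wide, 15 deep, 28 long. Origin: midway between the feet, underside, z up. Starts standing.
- rotor_b: Second rotor, looks exactly like rotor_a: same sizes, origin and axes. One of the two (not told which) has one weight heavier than the other: on the knife edge that one hangs clearly tipped, by 25 to 40 degrees, about its y axis, to either side; the sound one hangs within about 5 degrees of level.
- stand: Fixed stand: grey base 320 x 90 mm, two end posts (at x +-135) and a thin steel blade. Its rounded upper edge, the knife edge, 5 mm thick, runs along the stand's x from -130 to +130 at y = 0, 130 mm above the table. Both rotors fit side by side, at x -65 and +65, arms along the stand's y; a seated rotor's feet are 75 mm above the table. Origin: centre of the base's underside, z up
- reject_tray: Fixed flat open cardboard tray, the reject tray: 150 mm along its x, 230 mm along its y, walls 30 mm high and 5 mm thick, floor 5 mm thick. A rotor fits in standing on its feet with its arms along the tray's y. Origin: centre of its underside, z up
Things that resemble listed ones, but are neither listed nor needed, are in the scene too. What is shaped like the rotor_a but red is not meant.

How it is judged:
On the way:
1. the lopsided rotor has hung free on the knife edge, tipped by more than 12 degrees, let go by the gripper, for 0.3 s (x of rotor_b in the frame of stand between -0.125 and 0.125 m and y of rotor_b in the frame of stand between -0.055 and 0.055 m and z of rotor_b in the frame of stand between 0.06 and 0.11 m and contact force between rotor_b and stand above 1 N and contact force between rotor_b and the fingers below 0.1 N and angle between rotor_b's own z axis and vertical between 0.21 and 0.9 rad), for 0.3 s.
At the end, for the whole second after the job is handed in: the sound rotor hangs released and at rest on the knife edge, notch over the edge, within 10 degrees of level; the lopsided rotor lies released and at rest in the reject tray, its origin inside the tray's outline and less than 60 mm above the tray's underside (x of rotor_a in the frame of stand between -0.125 and 0.125 m and y of rotor_a in the frame of stand between -0.055 and 0.055 m and z of rotor_a in the frame of stand between 0.06 and 0.11 m and contact force between rotor_a and stand above 1 N and contact force between each of rotor_a, rotor_b and the fingers below 0.1 N and angle between rotor_a's own z axis and vertical below 0.17 rad and linear speed of rotor_a below 0.05 m/s and x of rotor_b in the frame of reject_tray between -0.07 and 0.07 m and y of rotor_b in the frame of reject_tray between -0.11 and 0.11 m and z of rotor_b in the frame of reject_tray between -0.005 and 0.06 m and linear speed of rotor_b below 0.03 m/s and contact force between rotor_b and reject_tray above 1 N); the robot touches nothing.
It fails at once if a rotor falls freely, faster than 1 m/s (a drop of about 50 mm) ((linear speed of rotor_a above 1 m/s and contact force between rotor_a and the fingers below 0.1 N) or (linear speed of rotor_b above 1 m/s and contact force between rotor_b and the fingers below 0.1 N)).
It also fails if it takes over 72 s, if anything falls off the work surface, if the arm or the gripper's body presses on something with over 40 N, if the wrist force passes 120 N, or if a joint passes its speed limit or range.

## Working session

There is one attempt and no reset: what is moved stays moved. The work goes in short steps, Python scripts to look and compute and a shell command to move; the robot and the scene stay as the last step left them, time stands still between calls to the robot, and variables do not carry over. Pictures are saved under pics/ and viewed, and the job is handed in when it is done.

```bash
ls; mkdir -p pics; python3 - <<'E'
from rig import r,cams
import cv2,numpy as np
np.set_printoptions(precision=4,suppress=True)
s=r.sense();print(s, r.tips_ahead)
for n in("scene","top"):
    d=cams.get_image(n);cv2.imwrite(f"pics/{n}0.png",d["img"]);print(n,d["camera_matrix"],d["pose"])
E
```

```text
pics
{'clock': 0.0, 'joint_positions': array([ 1.0795,  0.5285,  1.434 , -0.    ,  1.1814, -0.1785]), 'qvel': array([-0.0013, -0.0002, -0.0021,  0.0013,  0.0007, -0.0002]), 'joint_efforts': array([  0.0011, -44.0037, -17.6598,   0.0634,   0.0582,  -0.0002]), 'ee_pos': array([0.1919, 0.594 , 0.2325]), 'tool_rot': array([-3.1394, -0.0004,  2.8288]), 'wrist_force': array([-0.0323, -0.0213,  0.9169]), 'wrist_torque': array([-0.0198, -0.0031,  0.0276]), 'finger_gap': 1.0004540303715275} 0.011
scene [[540.3134   0.     311.4091]
 [  0.     540.3134 229.0134]
 [  0.       0.       1.    ]] [[-0.6027  0.6152 -0.5082  0.9682]
 [ 0.798   0.4662 -0.3819  0.3905]
 [ 0.002  -0.6357 -0.7719  0.8353]
 [ 0.      0.      0.      1.    ]]
top [[584.2157   0.     316.1141]
 [  0.     584.2157 240.0823]
 [  0.       0.       1.    ]] [[-0.0063 -0.9827  0.1853  0.2098]
 [-0.9999  0.0039 -0.0133  0.0173]
 [ 0.0123 -0.1854 -0.9826  1.2991]
 [ 0.      0.      0.      1.    ]]
```

View pics/scene0.png

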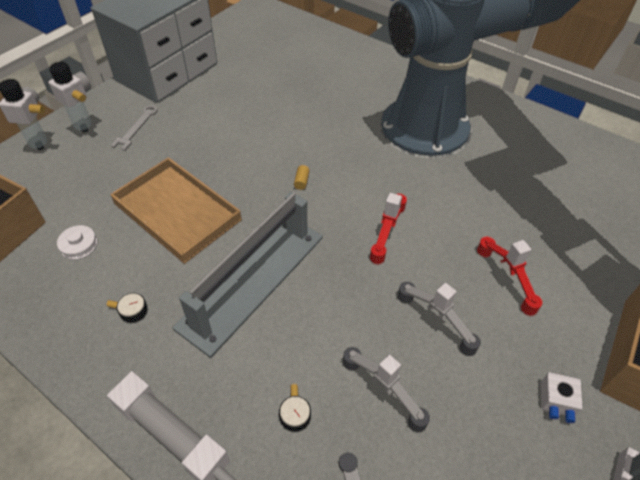

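View pics/top0.png

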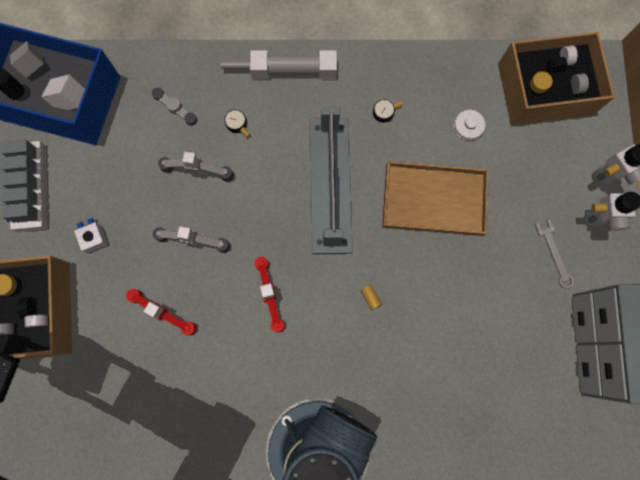

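Candidates for the rotors in the top view: two grey ones at (190,160) and (185,235), which match the description. The red ones at (268,295) and (155,310) are excluded. The grey link at (175,105) looks smaller and has no block. The flat tray is at (436,198) and the stand at (332,180). I'll check the choice in a close crop.

```bash
python3 - <<'E'
import cv2,numpy as np
a=cv2.imread("pics/top0.png")
c=cv2.resize(a[80:265,140:250],None,fx=3.2,fy=3.2,interpolation=cv2.INTER_CUBIC)
b=cv2.resize(a[95:265,300:360],None,fx=3.2,fy=3.2,interpolation=cv2.INTER_CUBIC)
H=max(c.shape[0],b.shape[0])
f=lambda i:cv2.copyMakeBorder(i,0,H-i.shape[0],0,0,cv2.BORDER_CONSTANT)
cv2.imwrite("pics/crop1.png",np.hstack([f(c),f(b)]))
E
```

```text
(no output)
```

View pics/crop1.png

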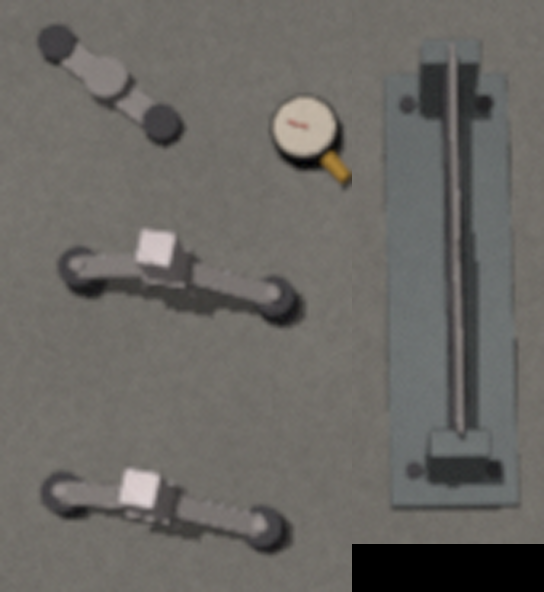

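The crop shows that the lower two have a white grip block and drooping arms. The upper-left one is flat with no block, so it is a distractor. The blade is the light line. Now I'll measure.

```bash
cat > h.py <<'E'
import cv2,numpy as np
np.set_printoptions(precision=4,suppress=True)
CAM={}
def cam(n):
    from rig import cams
    return cams.get_image(n)
def ray(d,p,z):
    K,P=d["camera_matrix"],d["pose"]
    v=P[:3,:3]@np.linalg.solve(K,[p[0],p[1],1]);o=P[:3,3]
    return o+v*(z-o[2])/v[2]
def proj(d,X):
    P=np.linalg.inv(d["pose"]);c=P[:3,:3]@np.array(X)+P[:3,3];q=d["camera_matrix"]@c;return q[:2]/q[2]
def tri(d1,p1,d2,p2):
    A=[];b=[]
    for d,p in((d1,p1),(d2,p2)):
        v=d["pose"][:3,:3]@np.linalg.solve(d["camera_matrix"],[p[0],p[1],1]);v/=np.linalg.norm(v)
        M=np.eye(3)-np.outer(v,v);A.append(M);b.append(M@d["pose"][:3,3])
    X=np.linalg.lstsq(np.vstack(A),np.hstack(b),rcond=None)[0]
    return X
def blobs(mask,amin=10,roi=None):
    m=mask.astype(np.uint8)
    if roi:
        k=np.zeros_like(m);x0,y0,x1,y1=roi;k[y0:y1,x0:x1]=1;m&=k
    n,l,s,c=cv2.connectedComponentsWithStats(m)
    return [(c[i],s[i]) for i in range(1,n) if s[i][4]>=amin]
E
python3 - <<'E'
from h import *
t=cam("top");s=cam("scene")
for n,d,rois in(("top",t,[(150,80,250,260)]),("scene",s,[(330,270,490,440)])):
    im=d["img"].astype(int);g=im.mean(2);sat=im.max(2)-im.min(2)
    for roi in rois:
        print(n,"white");
        for c,q in blobs((g>175),8,roi):print(c,q,ray(d,c,.101))
        print(n,"dark")
        for c,q in blobs((g<68),15,roi):print(c,q,ray(d,c,.03))
# stand blade
im=t["img"].astype(int)
for y in (125,150,175,200,220,228):
    print(y,im[y,322:346].mean(1).astype(int))
hsv=cv2.cvtColor(t["img"],cv2.COLOR_BGR2HSV)
m=(hsv[...,1]>90)&(hsv[...,0]<25)
for roi in [(370,150,500,250)]:
    k=np.zeros(m.shape,np.uint8);k[150:250,370:500]=m[150:250,370:500]
    cs=max(cv2.findContours(k,0,2)[0],key=cv2.contourArea)
    R=cv2.minAreaRect(cs);print(R);bx=cv2.boxPoints(R)
    P=np.array([ray(t,p,.03) for p in bx]);print(P,P.mean(0),np.linalg.norm(np.diff(P,axis=0),axis=1))
k=np.zeros(m.shape,np.uint8)
E
```

```text
top white
[234.4636 118.8146] [227 112  16  15 151] [0.7041 0.1765 0.101 ]
[188.092 157.   ] [183 152  11  11  87] [0.6177 0.2738 0.101 ]
[183.     232.1959] [178 227  11  11  97] [0.4536 0.2788 0.101 ]
top dark
[157.4615  93.6795] [153  88  11  12  78] [0.7951 0.3648 0.03  ]
[176.087  109.5217] [171 104  11  10  23] [0.7562 0.3204 0.03  ]
[190.77 119.42] [186 113  11  13 100] [0.732  0.2859 0.03  ]
[237.6744 127.6512] [226 118  21  15  86] [0.7119 0.1781 0.03  ]
[199.5725 172.3415] [159 160  76  22 407] [0.6056 0.2619 0.03  ]
[197.4359 243.359 ] [188 233  27  15  78] [0.4429 0.2616 0.03  ]
[165.66 239.48] [157 238  22   4  50] [0.4518 0.3318 0.03  ]
[225.6761 247.8169] [218 240  13  13  71] [0.4326 0.1993 0.03  ]
scene white
[446.2387 290.671 ] [438 284  18  15 155] [0.4563 0.2777 0.101 ]
[389.7972 364.2547] [380 355  20  19 212] [0.6198 0.2725 0.101 ]
scene dark
[404.3212 297.292 ] [397 290  16  14 137] [0.4633 0.2148 0.03  ]
[466.1757 348.6081] [459 340  18  16 148] [0.4873 0.3462 0.03  ]
[349.8125 364.6429] [343 356  17  14 112] [0.6253 0.2104 0.03  ]
[414.375  424.9338] [407 414
[... 214 characters left out ...]
06
 109 109 108 107 106 105]
175 [108 108 110 109 111 107  94  70  72  92 108  84  48  51  56  65  84 106
 106 109 110 108 109 109]
200 [112 113 112 111 111 115 112  94  67  70 101 124  98  56  63  59  65  86
 109 111 112 111 111 113]
220 [112 112 111 112 114 112 112  97  72  73  94 119 105  56  54  60  62  87
 110 111 112 112 111 109]
228 [112 111 108 102 104 104 102  94  72  68  81 113 112  71  62  65  66  81
 101 103 108 108 111 110]
((435.95123291015625, 198.0980682373047), (104.79427337646484, 66.47276306152344), 4.666858673095703)
[[ 0.4783 -0.1444  0.03  ]
 [ 0.6321 -0.1608  0.03  ]
 [ 0.6113 -0.3979  0.03  ]
 [ 0.458  -0.3763  0.03  ]] [ 0.5449 -0.2698  0.03  ] [0.1547 0.2379 0.1548]
```

```bash
python3 - <<'E'
from h import *
t=cam("top");s=cam("scene")
g=cv2.cvtColor(t["img"],cv2.COLOR_BGR2GRAY).astype(float)
pts=[]
for y in range(115,229,3):
    w=g[y,327:339]; i=3+np.argmax(w[3:8]) ; seg=np.clip(w[i-2:i+3]-75,0,None); c=327+(np.arange(i-2,i+3)*seg).sum()/seg.sum()
    pts.append(ray(t,(c,y),.13))
P=np.array(pts);L=np.polyfit(P[:,0],P[:,1],1);print("blade y=%.4f x + %.4f"%tuple(L), np.std(P[:,1]-np.polyval(L,P[:,0])),"yaw",np.degrees(np.arctan(L[0])))
for p in((330,109),(334,231.5)):print(ray(t,p,.13))
# base edges in the top: bluish mask
b=t["img"].astype(int);m=((b[...,0]-b[...,2])>8)
k=np.zeros(m.shape,np.uint8);k[95:265,300:360]=m[95:265,300:360]
c=max(cv2.findContours(k,0,2)[0],key=cv2.contourArea);R=cv2.minAreaRect(c);print(R)
for p in cv2.boxPoints(R):print(p,ray(t,p,.012))
# block faces orientation, scene + top
for d,th,bl in((t,150,[(188,157),(183,232)]),(s,150,[(446,290),(390,364)])):
    gg=cv2.resize(d["img"],None,fx=4,fy=4,interpolation=cv2.INTER_CUBIC).mean(2)
    for x,y in bl:
        kk=np.zeros(gg.shape,np.uint8);sl=np.s_[4*y-50:4*y+50,4*x-50:4*x+50];kk[sl]=gg[sl]>th
        c=max(cv2.findContours(kk,0,2)[0],key=cv2.contourArea)
        q=cv2.approxPolyDP(c,0.08*cv2.arcLength(c,True),True).reshape(-1,2)/4.-.375
        M=cv2.moments(c);cc=np.array([M['m10'],M['m01']])/M['m00']/4-.375
        W=np.array([ray(d,p,.101) for p in q]);print(ray(d,cc,.101));E=np.roll(W,-1,0)-W
        print(np.linalg.norm(E,axis=1),np.degrees(np.arctan2(E[:,1],E[:,0])))
# tri check of block
print(tri(t,(188.1,157),s,(389.8,364.25)),tri(t,(183,232.2),s,(446.2,290.7)))
S=s["img"];cv2.imwrite("pics/sc1.png",cv2.resize(S[150:360,150:340],None,fx=2.8,fy=2.8,interpolation=cv2.INTER_CUBIC))
E
```

```text
blade y=0.0100 x + -0.0384 0.000258298717168247 yaw 0.5715556651699681
[ 0.7139 -0.0298  0.13  ]
[ 0.448  -0.0352  0.13  ]Traceback (most recent call last):
  File "<stdin>", line 13, in <module>
ValueError: max() iterable argument is empty
```

```bash
python3 - <<'E'
from h import *
t=cam("top");s=cam("scene")
for d,th,bl in((t,150,[(188,157),(183,232)]),(s,150,[(446,290),(390,364)])):
    gg=cv2.resize(d["img"],None,fx=4,fy=4,interpolation=cv2.INTER_CUBIC).mean(2)
    for x,y in bl:
        kk=np.zeros(gg.shape,np.uint8);sl=np.s_[4*y-50:4*y+50,4*x-50:4*x+50];kk[sl]=gg[sl]>th
        c=max(cv2.findContours(kk,0,2)[0],key=cv2.contourArea)
        q=cv2.boxPoints(cv2.minAreaRect(c))/4.-.375 if d is t else cv2.approxPolyDP(c,0.08*cv2.arcLength(c,True),True).reshape(-1,2)/4.-.375
        M=cv2.moments(c);cc=np.array([M['m10'],M['m01']])/M['m00']/4-.375
        W=np.array([ray(d,p,.101) for p in q]);print(ray(d,cc,.101));E=np.roll(W,-1,0)-W
        print(np.linalg.norm(E,axis=1),np.degrees(np.arctan2(E[:,1],E[:,0])))
print(tri(t,(188.1,157),s,(389.8,364.25)),tri(t,(183,232.2),s,(446.2,290.7)))
for X in (-.13,.13):
    print(proj(s,(0.581+X,-.0384+.01*(.581+X),.13)))
S=s["img"];cv2.imwrite("pics/sc1.png",cv2.resize(S[150:360,150:340],None,fx=2.8,fy=2.8,interpolation=cv2.INTER_CUBIC))
E
```

```text
[0.618  0.2739 0.101 ]
[0.0232 0.024  0.0232 0.0239] [ -5.7247 -98.6042 174.0713  81.4112]
[0.4539 0.2789 0.101 ]
[0.0236 0.024  0.0236 0.0239] [  -7.5409 -100.2505  172.2503   79.7715]
[0.456  0.2777 0.101 ]
[0.0225 0.0229 0.0224 0.022 ] [ -7.6715  81.0046 174.537  -99.1895]
[0.6197 0.2726 0.101 ]
[0.022  0.0226 0.0227 0.0216] [ -8.2116  80.9762 174.252  -97.2927]
[0.6186 0.2732 0.0994] [0.4544 0.2783 0.0989]
[295.646 191.302]
[193.2356 289.432 ]
```

View pics/sc1.png

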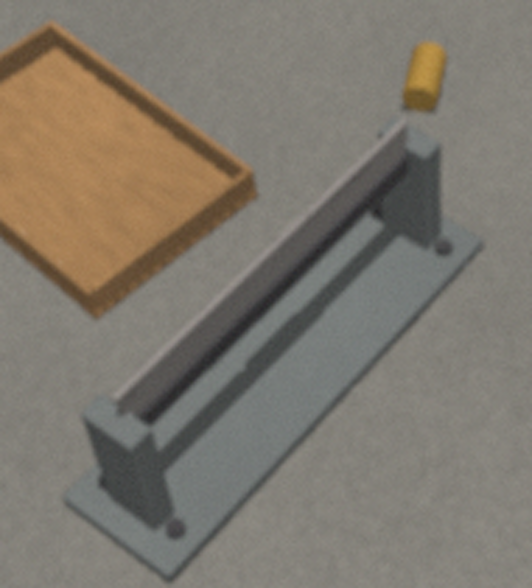

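```bash
python3 - <<'E'
from h import *
t=cam("top");s=cam("scene")
g=cv2.GaussianBlur(cv2.cvtColor(s["img"],cv2.COLOR_BGR2GRAY),(0,0),.7).astype(float)
for X in np.arange(.47,.71,.03):
    p=proj(s,(X,-.0384+.01*X,.13)); 
    n=np.array([-.7,-.71])
    pr=[cv2.getRectSubPix(g.astype(np.float32),(1,1),tuple(map(float,p+n*k)))[0,0] for k in range(-8,6)]
    # how px shift along n maps to y and z
    dy=n@(proj(s,(X,-.0384+.01*X-.002,.13))-p)/2; dz=n@(proj(s,(X,-.0384+.01*X,.132))-p)/2
    print(round(X,2),p,np.array(pr).astype(int),"px/mm -y %.2f z %.2f"%(dy,dz))
E
```

```text
0.47 [289.1245 197.5509] [ 88  90  90  88  87  89  99 117 133 134 127 122 123 125] px/mm -y 0.49 z 0.28
0.5 [278.5538 207.6798] [ 82  87  88  88  86  86  93 114 131 136 131 128 128 128] px/mm -y 0.49 z 0.29
0.53 [267.6335 218.1437] [ 85  87  88  87  85  86  95 115 132 135 129 125 125 124] px/mm -y 0.50 z 0.29
0.56 [256.346  228.9594] [ 84  87  88  87  87  87  97 115 132 136 131 127 126 125] px/mm -y 0.51 z 0.30
0.59 [244.6724 240.1451] [ 84  87  87  86  86  88  97 114 131 136 133 131 131 131] px/mm -y 0.52 z 0.30
0.62 [232.5925 251.7201] [ 83  85  85  85  85  88  97 117 134 140 134 130 131 131] px/mm -y 0.53 z 0.31
0.65 [220.0849 263.7049] [ 83  84  85  84  84  85  95 113 131 136 132 128 127 129] px/mm -y 0.54 z 0.32
0.68 [207.1263 276.1219] [ 83  85  86  85  84  85  96 115 134 138 134 129 129 130] px/mm -y 0.55 z 0.32
```

```bash
cat >> h.py <<'E'
from scipy.spatial.transform import Rotation as Ro
def go(x,y,z,yaw,tilt=0):
    """tilt: deg about tool y"""
    from rig import r
    s=r.sense();R=Ro.from_euler('xyz',s['tool_rot'])
    T=Ro.from_euler('z',yaw,degrees=True)*Ro.from_euler('x',180,degrees=True)*Ro.from_euler('y',tilt,degrees=True)
    print("turn",(R.inv()*T).as_rotvec(degrees=True).round(2),"shift",(R.inv().apply(np.array([x,y,z])-s['ee_pos'])*1000).round(1))
def st():
    from rig import r
    s=r.sense();print(round(s['clock'],2),s['ee_pos'],np.degrees(s['tool_rot']),"F",s['wrist_force'],"T",s['wrist_torque'],"gap",round(s['finger_gap'],3))
    return s
E
python3 -c "
from h import *
go(.4550,.2783,.18,80.5)"
```

```text
turn [-0.01  0.   81.58] shift [-347.3 -220.1   53.5]
```

```bash
python3 -m inch '[[0,0,81.6,-347,-220,53,0.7],[0,0,81.6,-347,-220,53,0.7],[0,0,81.6,-347,-220,53,0.7],[0,0,81.6,-347,-220,53,0.7],[0,0,81.6,-347,-220,53,0.7],[0,0,81.6,-347,-220,53,0.7],[0,0,81.6,-347,-220,53,0.7],[0,0,81.6,-347,-220,53,0.7],[0,0,81.6,-347,-220,53,0.7],[0,0,81.6,-347,-220,53,0.7],[0,0,81.6,-347,-220,53,0.7]]'; python3 -c "
from h import *
st();go(.4550,.2783,.077,80.5)"
```

```text
clock: 1.88
ee_pos: [0.4544, 0.2791, 0.1807]
tool_rot: [3.141, -0.0, 1.407]
wrist_force: [-0.4, -0.2, -0.2]
finger_gap: 0.7
1.88 [0.4544 0.2791 0.1807] [179.9882  -0.0077  80.5987] F [-0.3745 -0.1941 -0.1817] T [-0.135   0.0378 -0.0572] gap 0.7
turn [ 0.01 -0.01  0.1 ] shift [ -0.7   0.7 103.7]
```

```bash
python3 -m inch '[[0,0,0,-1,1,50,0.7],[0,0,0,-1,1,80,0.7],[0,0,0,-1,1,103,0.7],[0,0,0,-1,1,103,0.7],[0,0,0,-1,1,103,0.7],[0,0,0,-1,1,103,0],[0,0,0,-1,1,103,0],[0,0,0,-1,1,103,0],[0,0,0,-1,1,103,0],[0,0,0,-1,1,103,0]]'; python3 - <<'E'
from h import *
st()
t=cam("top");s=cam("scene")
a=cv2.resize(t["img"][180:300,120:270],(400,320));b=cv2.resize(s["img"][200:400,340:590],(400,320))
cv2.imwrite("pics/g1.png",np.hstack([a,b]))
E
```

```text
clock: 3.12
ee_pos: [0.4553, 0.2774, 0.0776]
tool_rot: [-3.141, 0.0, 1.404]
wrist_force: [-1.7, 0.2, 1.2]
finger_gap: 0.275
3.12 [0.4553 0.2774 0.0776] [-179.9642    0.0059   80.4522] F [-1.6962  0.1816  1.1773] T [-0.0592  0.2275 -0.0696] gap 0.275
```

View pics/g1.png

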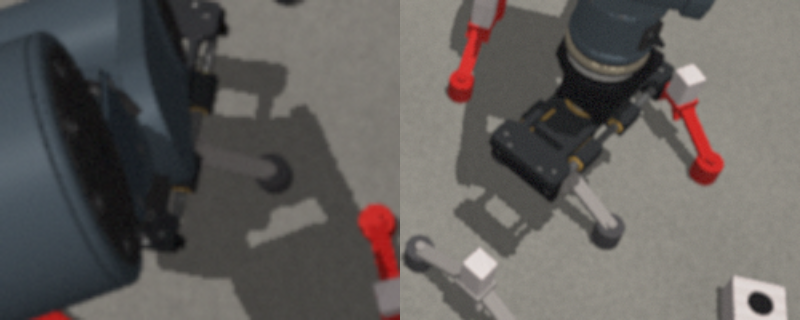

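The gap is 24 mm, so the block is gripped. I'll lift it and read the moment, which should hint at the balance.

```bash
python3 -m inch '[[0,0,0,0,0,-10,0],[0,0,0,0,0,-50,0],[0,0,0,0,0,-100,0],[0,0,0,0,0,-150,0],[0,0,0,0,0,-170,0],[0,0,0,0,0,-170,0],[0,0,0,0,0,-170,0]]'; python3 - <<'E'
from h import *
s=st();R=Ro.from_euler('xyz',s['tool_rot']);print("tool-axes F,T",R.inv().apply(s['wrist_force']),R.inv().apply(s['wrist_torque']))
go(.64,-.0390+.0064,.235,90.6)
E
```

```text
clock: 4.1
ee_pos: [0.4542, 0.2768, 0.2461]
tool_rot: [-3.138, 0.002, 1.405]
wrist_force: [-0.3, -0.3, -5.5]
finger_gap: 0.275
4.1 [0.4542 0.2768 0.2461] [-179.8186    0.1091   80.4787] F [-0.2606 -0.304  -5.4791] T [-0.1688  0.0909  0.0237] gap 0.275
tool-axes F,T [-0.3325 -0.1894  5.4804] [ 0.0617 -0.1816 -0.0232]
turn [ -0.19   0.09 -10.12] shift [-274.4  234.5   10.9]
```

```bash
python3 -m inch '[[0,0,-10.1,-50,40,0,0],[0,0,-10.1,-104,87,0,0],[0,0,-10.1,-157,132,0,0],[0,0,-10.1,-208,176,0,0],[0,0,-10.1,-248,212,0,0],[0,0,-10.1,-274,235,0,0],[0,0,-10.1,-274,235,0,0],[0,0,-10.1,-274,235,0,0],[0,0,-10.1,-274,235,0,0],[0,0,-10.1,-274,235,0,0],[0,0,-10.1,-274,235,0,0]]'; python3 - <<'E'
from h import *
s=st();R=Ro.from_euler('xyz',s['tool_rot']);print("tool-axes F,T",R.inv().apply(s['wrist_force']),R.inv().apply(s['wrist_torque']))
go(.64,-.0330,.165,90.6)
sc=cam("scene");t=cam("top")
a=cv2.resize(t["img"][80:260,220:420],(400,360));b=cv2.resize(sc["img"][130:370,120:387],(400,360))
cv2.imwrite("pics/s1.png",np.hstack([a,b]))
E
```

```text
clock: 5.48
ee_pos: [0.6418, -0.0308, 0.2478]
tool_rot: [3.141, 0.0, 1.582]
wrist_force: [-1.3, -0.2, -4.9]
finger_gap: 0.273
5.47 [ 0.6418 -0.0308  0.2478] [179.9905   0.0031  90.6477] F [-1.2927 -0.1746 -4.8918] T [-0.1696  0.076   0.0314] gap 0.273
tool-axes F,T [-0.1597 -1.2954  4.8916] [ 0.0779 -0.1687 -0.0314]
turn [0.01 0.   0.05] shift [-2.2 -1.8 82.8]
```

View pics/s1.png

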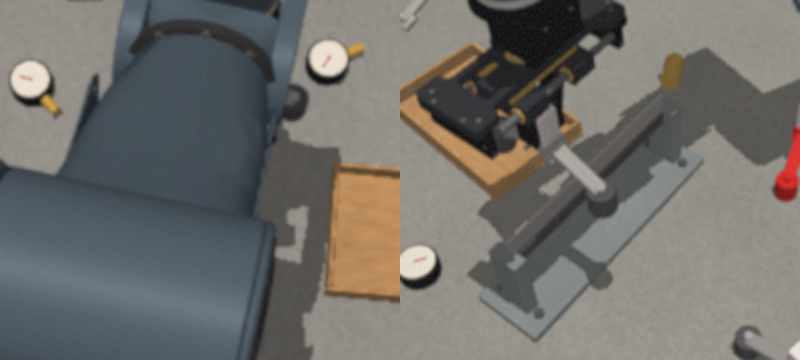

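```bash
python3 -m inch '[[0,0,0,-2,-2,40,0],[0,0,0,-2,-2,70,0],[0,0,0,-2,-2,86,0],[0,0,0,-2,-2,89,0],[0,0,0,-2,-2,91,0],[0,0,0,-2,-2,91,0],[0,0,0,-2,-2,91,0]]'; python3 - <<'E'
from h import *
s=st();R=Ro.from_euler('xyz',s['tool_rot']);print("tool-axes F,T",R.inv().apply(s['wrist_force']),R.inv().apply(s['wrist_torque']))
sc=cam("scene")
cv2.imwrite("pics/s2.png",cv2.resize(sc["img"][170:330,130:343],(799,600),interpolation=cv2.INTER_CUBIC))
E
```

```text
clock: 6.45
ee_pos: [0.6406, -0.0338, 0.1575]
tool_rot: [3.14, 0.0, 1.581]
wrist_force: [0.4, -0.6, -5.0]
finger_gap: 0.276
6.45 [ 0.6406 -0.0338  0.1575] [179.8937   0.026   90.5801] F [ 0.3544 -0.6183 -4.9688] T [-0.1427  0.0673 -0.0267] gap 0.276
tool-axes F,T [-0.6196  0.3389  4.9697] [ 0.0687 -0.142   0.0264]
```

View pics/s2.png

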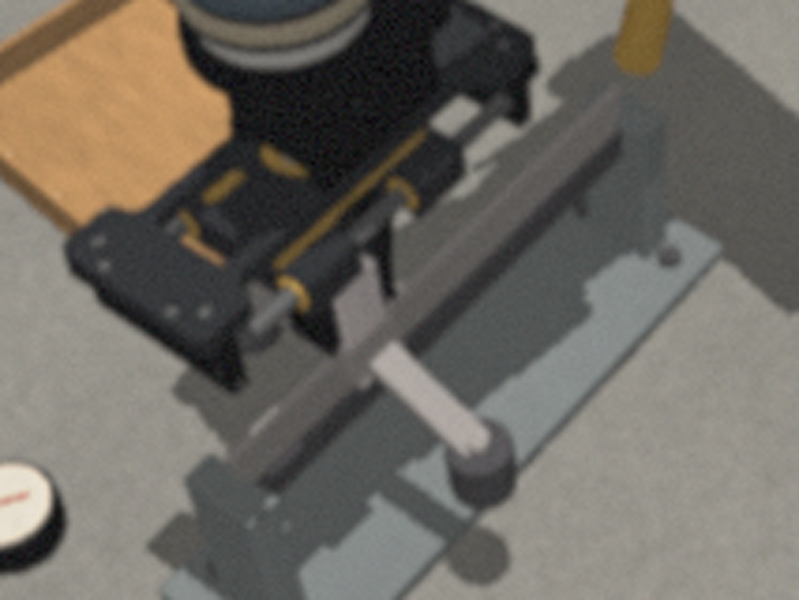

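The rotor straddles the blade. I'll lower it the last 5 mm.

```bash
python3 -m inch '[[0,0,0,0,0,2,0],[0,0,0,0,0,3,0],[0,0,0,0,0,4,0],[0,0,0,0,0,4.5,0],[0,0,0,0,0,4.5,0]]'; python3 - <<'E'
from h import *
s=st()
E
```

```text
clock: 7.12
ee_pos: [0.64, -0.0337, 0.1526]
tool_rot: [3.142, 0.0, 1.581]
wrist_force: [-2.1, -0.5, 0.4]
finger_gap: 0.274
7.12 [ 0.64   -0.0337  0.1526] [179.9984   0.0049  90.5849] F [-2.0501 -0.5463  0.4477] T [-0.051   0.4112 -0.0021] gap 0.274
```

Contact came at exactly z=0.1526, with the weight on the edge. I'll open gradually.

```bash
python3 -m inch '[[0,0,0,0,0,4.5,0.27],[0,0,0,0,0,4.5,0.275],[0,0,0,0,0,4.5,0.28],[0,0,0,0,0,4.5,0.285],[0,0,0,0,0,4.5,0.29],[0,0,0,0,0,4.5,0.31],[0,0,0,0,0,4.5,0.35],[0,0,0,0,0,4.5,0.45],[0,0,0,0,0,4.5,0.5],[0,0,0,0,0,4.5,0.5]]'; python3 - <<'E'
from h import *
s=st()
sc=cam("scene");cv2.imwrite("pics/s3.png",cv2.resize(sc["img"][170:330,130:343],(799,600),interpolation=cv2.INTER_CUBIC))
E
```

```text
clock: 8.38
ee_pos: [0.6393, -0.0337, 0.1467]
tool_rot: [-3.14, -0.0, 1.581]
wrist_force: [-0.3, -1.0, 0.1]
finger_gap: 0.488
8.38 [ 0.6393 -0.0337  0.1467] [-179.8855   -0.0162   90.5797] F [-0.2833 -0.9633  0.1452] T [-0.0082  0.0392  0.0355] gap 0.488
```

View pics/s3.png

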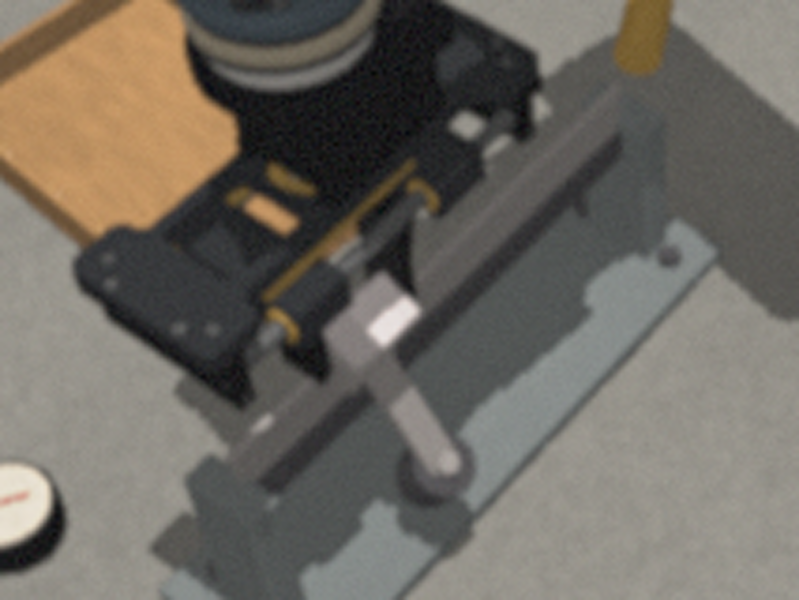

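It tipped: this is the lopsided one, with the +y arm down. My repeated 4.5 mm was relative to the new pose, so the hand sank 6 mm. The wrist force stayed near zero. I'll clear straight up, let it hang free and measure the tilt.

```bash
python3 -m inch '[[0,0,0,0,0,0,0.6],[0,0,0,0,0,0,0.6],[0,0,0,0,0,-20,0.6],[0,0,0,0,0,-55,0.6],[0,0,0,0,0,-70,0.6],[0,0,0,0,0,-70,0.6]]'; python3 - <<'E'
from h import *
s=st()
sc=cam("scene");cv2.imwrite("pics/s4.png",cv2.resize(sc["img"][170:330,130:343],(799,600),interpolation=cv2.INTER_CUBIC))
for a in (20,25,30,35,40):
    A=np.radians(a)
    f=lambda u,h:(proj(sc,(.64,-.033+u*np.cos(A)+ (h-.055)*np.sin(A),.13+(h-.055)*np.cos(A)-u*np.sin(A)))-[130,170])*3.75
    print(a,"blocktop",f(0,.101),"foot bottom",f(.07,0),"foot top",f(.07,.03))
E
```

```text
clock: 9.18
ee_pos: [0.6406, -0.0338, 0.2187]
tool_rot: [3.139, 0.001, 1.581]
wrist_force: [0.3, 0.3, 0.2]
finger_gap: 0.598
9.18 [ 0.6406 -0.0338  0.2187] [179.8521   0.0378  90.5802] F [0.347  0.2646 0.1999] T [-0.0999  0.0541 -0.0284] gap 0.598
20 blocktop [367.1389 291.5151] foot bottom [449.271 485.281] foot top [461.4025 462.9308]
25 blocktop [374.2379 298.1104] foot bottom [438.7317 482.0701] foot top [454.8195 463.8077]
30 blocktop [381.1604 305.0019] foot bottom [427.6903 477.8396] foot top [447.553  463.7223]
35 blocktop [387.8464 312.1297] foot bottom [416.2255 472.6336] foot top [439.6657 462.692 ]
40 blocktop [394.238  319.4314] foot bottom [404.4152 466.4996] foot top [431.2218 460.7394]
```

View pics/s4.png

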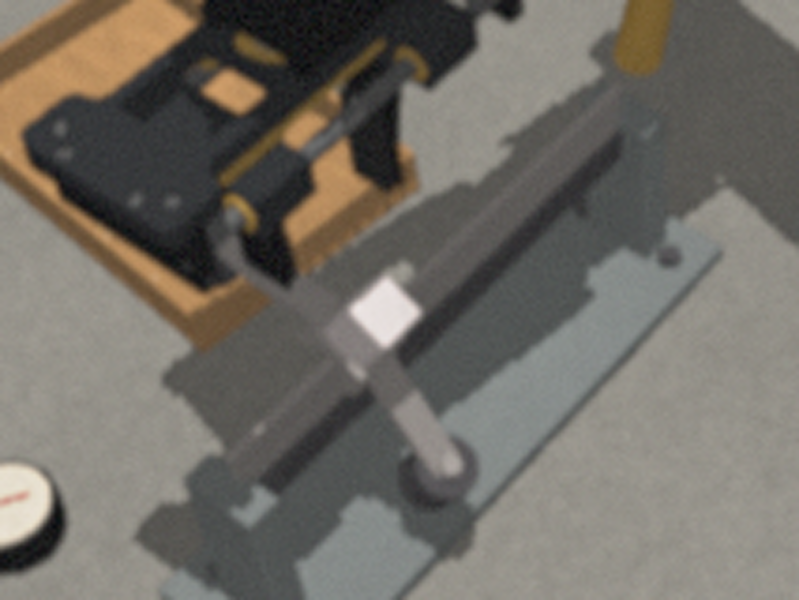

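It hangs free, tipped by about 33° (block top at crop (385,313), lower foot at (440,475)). I'll re-grasp along its own tilted axis.

```bash
python3 -c "
from h import *
go(.64,.012,.200,90.6,-33)
go(.64,-.0207,.149,90.6,-33)"
```

```text
turn [ -0.01 -33.    -0.01] shift [45.6  0.7 17.3]
turn [ -0.01 -33.    -0.01] shift [13.   0.4 68.3]
```

```bash
python3 -m inch '[[0,-10,0,30,1,5,0.6],[0,-20,0,45,1,12,0.6],[0,-30,0,46,1,17,0.6],[0,-33,0,46,1,17,0.6],[0,-33,0,46,1,17,0.6],[0,-33,0,46,1,17,0.6]]'; python3 - <<'E'
from h import *
s=st();go(.64,-.0207,.149,90.6,-33)
sc=cam("scene");cv2.imwrite("pics/s5.png",cv2.resize(sc["img"][150:330,130:370],(799,600),interpolation=cv2.INTER_CUBIC))
E
```

```text
clock: 9.98
ee_pos: [0.6403, 0.0119, 0.1999]
tool_rot: [-3.14, 0.575, 1.581]
wrist_force: [0.4, -0.5, 0.7]
finger_gap: 0.602
9.97 [0.6403 0.0119 0.1999] [-179.9183   32.9642   90.5963] F [ 0.4168 -0.5376  0.7317] T [0.24   0.0765 0.0023] gap 0.602
turn [-0.08 -0.04 -0.  ] shift [ 0.4 -0.6 60.4]
```

View pics/s5.png

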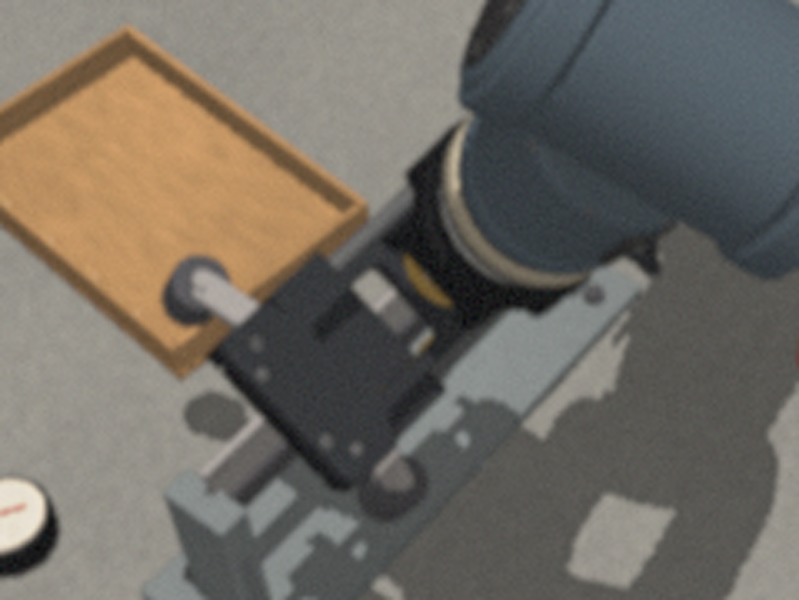

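```bash
python3 -m inch '[[0,0,0,0,0,30,0.6],[0,0,0,0,0,50,0.6],[0,0,0,0,0,60,0.6],[0,0,0,0,0,60,0.6],[0,0,0,0,0,60,0],[0,0,0,0,0,60,0],[0,0,0,0,0,60,0],[0,0,0,0,0,60,0],[0,0,0,0,0,60,0]]'; python3 -c "
from h import *
st()"
```

```text
clock: 11.15
ee_pos: [0.6402, -0.0201, 0.1506]
tool_rot: [-3.14, 0.576, 1.581]
wrist_force: [-3.3, 2.5, 4.2]
finger_gap: 0.274
11.15 [ 0.6402 -0.0201  0.1506] [-179.9307   33.0084   90.587 ] F [-3.2576  2.4876  4.2235] T [ 0.249   0.5076 -0.2984] gap 0.274
```

```bash
python3 -m inch '[[0,0,0,-11,0,-17,0],[0,0,0,-33,0,-51,0],[0,0,0,-54,0,-84,0],[0,10,0,-60,0,-92,0],[0,20,0,-60,0,-92,0],[0,30,0,-60,0,-92,0],[0,33,0,-60,0,-92,0],[0,33,0,-60,0,-92,0],[0,33,0,-60,0,-92,0]]'; python3 - <<'E'
from h import *
s=st();go(.5449,-.2698,.20,84.5)
sc=cam("scene");t=cam("top")
a=cv2.resize(t["img"][80:260,300:500],(400,360));b=cv2.resize(sc["img"][100:340,100:367],(400,360))
cv2.imwrite("pics/s6.png",np.hstack([a,b]))
E
```

```text
clock: 12.28
ee_pos: [0.6405, -0.0203, 0.2599]
tool_rot: [-3.141, 0.001, 1.582]
wrist_force: [-1.2, 0.6, -4.4]
finger_gap: 0.276
12.28 [ 0.6405 -0.0203  0.2599] [-179.9502    0.0519   90.6251] F [-1.2147  0.6179 -4.3738] T [-0.136   0.0644 -0.0113] gap 0.276
turn [-0.05  0.05  6.13] shift [-248.3  -98.3   60.2]
```

View pics/s6.png

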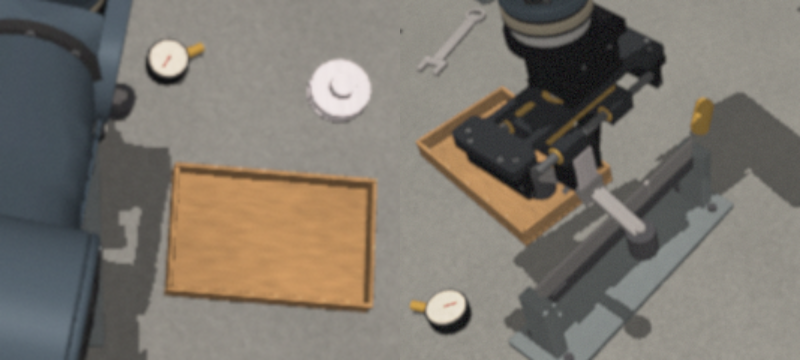

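```bash
python3 -m inch '[[0,0,6,-50,-20,0,0],[0,0,6,-105,-42,0,0],[0,0,6,-160,-64,0,0],[0,0,6,-210,-84,0,0],[0,0,6,-240,-96,0,0],[0,0,6,-248,-98,40,0],[0,0,6,-248,-98,90,0],[0,0,6,-248,-98,125,0],[0,0,6,-248,-98,145,0],[0,0,6,-248,-98,150,0],[0,0,6,-248,-98,150,0]]'; python3 - <<'E'
from h import *
s=st();go(.5449,-.2698,.0826,84.5)
sc=cam("scene");t=cam("top")
a=cv2.resize(t["img"][120:280,340:518],(400,360));b=cv2.resize(sc["img"][100:290,70:281],(400,360))
cv2.imwrite("pics/s7.png",np.hstack([a,b]))
E
```

```text
clock: 13.75
ee_pos: [0.5461, -0.2694, 0.1104]
tool_rot: [3.141, 0.001, 1.477]
wrist_force: [0.7, 0.6, -4.7]
finger_gap: 0.274
13.75 [ 0.5461 -0.2694  0.1104] [179.9663   0.0346  84.6418] F [ 0.7148  0.5506 -4.7259] T [-0.1849  0.0386 -0.0465] gap 0.274
turn [0.03 0.03 0.14] shift [-0.5 -1.2 27.8]
```

View pics/s7.png

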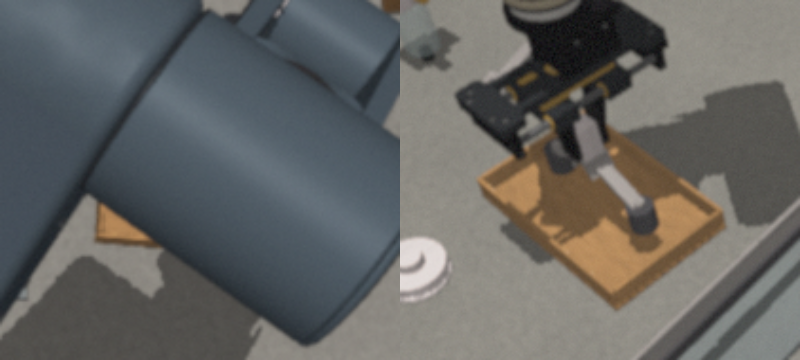

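```bash
python3 -m inch '[[0,0,0,0,0,14,0],[0,0,0,0,0,22,0],[0,0,0,0,0,25,0],[0,0,0,0,0,26.5,0],[0,0,0,0,0,26.5,0]]'; python3 -c "
from h import *
st()"
```

```text
clock: 14.48
ee_pos: [0.5457, -0.2667, 0.0848]
tool_rot: [-3.142, -0.004, 1.476]
wrist_force: [0.4, 7.1, 6.0]
finger_gap: 0.272
14.47 [ 0.5457 -0.2667  0.0848] [-179.9964   -0.2225   84.5537] F [0.3942 7.1302 5.971 ] T [ 0.9041  0.0721 -0.0157] gap 0.272
```

Contact, with a small residual tilt. I'll open here with no further motion, then go up.

```bash
python3 -m inch '[[0,0,0,0,0,0,0.28],[0,0,0,0,0,0,0.29],[0,0,0,0,0,0,0.32],[0,0,0,0,0,0,0.45],[0,0,0,0,0,0,0.5],[0,0,0,0,0,-30,0.5],[0,0,0,0,0,-80,0.5],[0,0,0,0,0,-135,0.5],[0,0,0,0,0,-150,0.5],[0,0,0,0,0,-150,0.5]]'; python3 - <<'E'
from h import *
s=st();go(.6187,.2732,.235,81)
sc=cam("scene");t=cam("top")
a=cv2.resize(t["img"][120:280,340:518],(400,360));b=cv2.resize(sc["img"][100:290,70:281],(400,360))
cv2.imwrite("pics/s8.png",np.hstack([a,b]))
E
```

```text
clock: 15.72
ee_pos: [0.5457, -0.2698, 0.2345]
tool_rot: [3.14, 0.001, 1.476]
wrist_force: [-0.2, 0.2, -0.1]
finger_gap: 0.501
15.72 [ 0.5457 -0.2698  0.2345] [179.8955   0.0668  84.5771] F [-0.2462  0.2232 -0.0605] T [-0.0987  0.0569  0.0303] gap 0.501
turn [0.11 0.06 3.58] shift [547.5  21.4  -1.1]
```

View pics/s8.png

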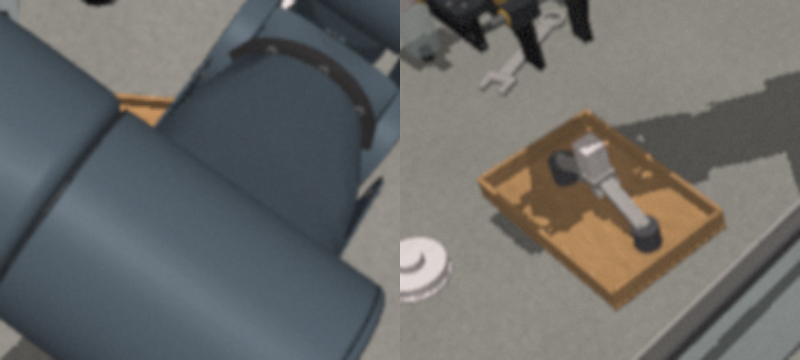

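It stands in the tray. Now for the second rotor.

```bash
python3 -m inch '[[0,0,3.6,50,2,0,0.7],[0,0,3.6,110,5,0,0.7],[0,0,3.6,170,8,0,0.7],[0,0,3.6,230,10,0,0.7],[0,0,3.6,290,12,0,0.7],[0,0,3.6,350,14,0,0.7],[0,0,3.6,410,17,0,0.7],[0,0,3.6,470,20,0,0.7],[0,0,3.6,520,21,20,0.7],[0,0,3.6,548,21,50,0.7],[0,0,3.6,548,21,54,0.7],[0,0,3.6,548,21,54,0.7],[0,0,3.6,548,21,54,0.7]]'; python3 - <<'E'
from h import *
s=st();go(.6187,.2732,.0775,81)
sc=cam("scene");cv2.imwrite("pics/s9.png",cv2.resize(sc["img"][270:470,300:540],(720,600),interpolation=cv2.INTER_CUBIC))
E
```

```text
clock: 17.45
ee_pos: [0.6187, 0.2727, 0.1801]
tool_rot: [3.141, 0.0, 1.412]
wrist_force: [-0.8, -0.3, 0.5]
finger_gap: 0.702
17.45 [0.6187 0.2727 0.1801] [179.955    0.0005  80.8851] F [-0.792  -0.3441  0.4924] T [-0.0738  0.0598 -0.0285] gap 0.702
turn [ 0.04  0.   -0.11] shift [  0.5  -0.2 102.6]
```

View pics/s9.png

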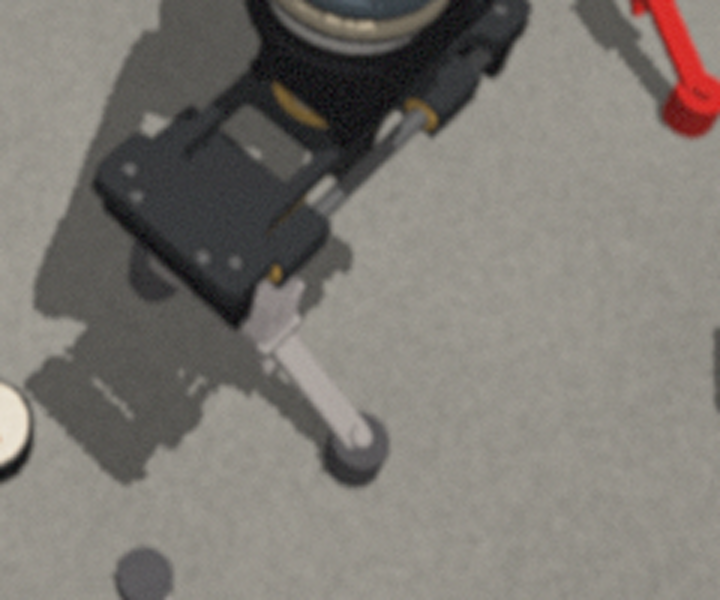

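```bash
python3 -m inch '[[0,0,0,0,0,50,0.7],[0,0,0,0,0,85,0.7],[0,0,0,0,0,102.5,0.7],[0,0,0,0,0,102.5,0.7],[0,0,0,0,0,102.5,0.7],[0,0,0,0,0,102.5,0],[0,0,0,0,0,102.5,0],[0,0,0,0,0,102.5,0],[0,0,0,0,0,102.5,0],[0,0,0,0,0,102.5,0]]'; python3 -c "
from h import *
st()"
```

```text
clock: 18.75
ee_pos: [0.6183, 0.274, 0.0771]
tool_rot: [3.141, -0.0, 1.413]
wrist_force: [1.5, -0.2, -0.3]
finger_gap: 0.272
18.75 [0.6183 0.274  0.0771] [179.9784  -0.005   80.9808] F [ 1.4661 -0.1711 -0.2999] T [-0.1226  0.0127 -0.0148] gap 0.272
```

```bash
python3 -m inch '[[0,0,0,0,0,-10,0],[0,0,0,0,0,-50,0],[0,0,0,0,0,-100,0],[0,0,0,0,0,-150,0],[0,0,0,0,0,-170,0],[0,0,0,0,0,-170,0],[0,0,0,0,0,-170,0]]'; python3 -c "
from h import *
st();go(.581,-.0330,.25,90.6)"
```

```text
clock: 19.62
ee_pos: [0.6165, 0.2736, 0.245]
tool_rot: [-3.137, 0.002, 1.413]
wrist_force: [0.6, 1.3, -4.7]
finger_gap: 0.269
19.62 [0.6165 0.2736 0.245 ] [-179.7636    0.1036   80.9775] F [ 0.5529  1.3093 -4.6935] T [-0.1293  0.0631 -0.008 ] gap 0.269
turn [-0.24  0.08 -9.62] shift [-308.4   13.    -4.5]
```

```bash
python3 -m inch '[[0,0,-9.6,-40,2,-3,0],[0,0,-9.6,-95,4,-3,0],[0,0,-9.6,-150,6,-3,0],[0,0,-9.6,-205,8,-3,0],[0,0,-9.6,-255,11,-3,0],[0,0,-9.6,-290,13,-3,0],[0,0,-9.6,-308,13,-3,0],[0,0,-9.6,-308,13,-3,0],[0,0,-9.6,-308,13,-3,0],[0,0,-9.6,-308,13,-3,0]]'; python3 -c "
from h import *
st();go(.581,-.0332,.157,90.6)"
```

```text
clock: 20.88
ee_pos: [0.5826, -0.0307, 0.2499]
tool_rot: [-3.141, -0.001, 1.583]
wrist_force: [-0.0, -0.7, -5.0]
finger_gap: 0.273
20.88 [ 0.5826 -0.0307  0.2499] [-179.9889   -0.0332   90.6895] F [-0.0224 -0.6855 -5.0212] T [-0.0854  0.0454 -0.049 ] gap 0.273
turn [-0.01 -0.03  0.09] shift [-2.6 -1.7 92.9]
```

```bash
python3 -m inch '[[0,0,0,-2.5,-1.5,40,0],[0,0,0,-2.5,-1.5,70,0],[0,0,0,-2.5,-1.5,88,0],[0,0,0,-2.5,-1.5,92,0],[0,0,0,-2.5,-1.5,93,0],[0,0,0,-2.5,-1.5,93,0],[0,0,0,-2.5,-1.5,93,0]]'; python3 - <<'E'
from h import *
st()
sc=cam("scene");cv2.imwrite("pics/s10.png",cv2.resize(sc["img"][160:320,150:363],(799,600),interpolation=cv2.INTER_CUBIC))
E
```

```text
clock: 21.75
ee_pos: [0.5818, -0.0348, 0.158]
tool_rot: [3.14, 0.001, 1.581]
wrist_force: [-0.8, -0.2, -5.2]
finger_gap: 0.274
21.75 [ 0.5818 -0.0348  0.158 ] [179.8939   0.0288  90.587 ] F [-0.7957 -0.1827 -5.1763] T [-0.0847  0.0465  0.0236] gap 0.274
```

View pics/s10.png

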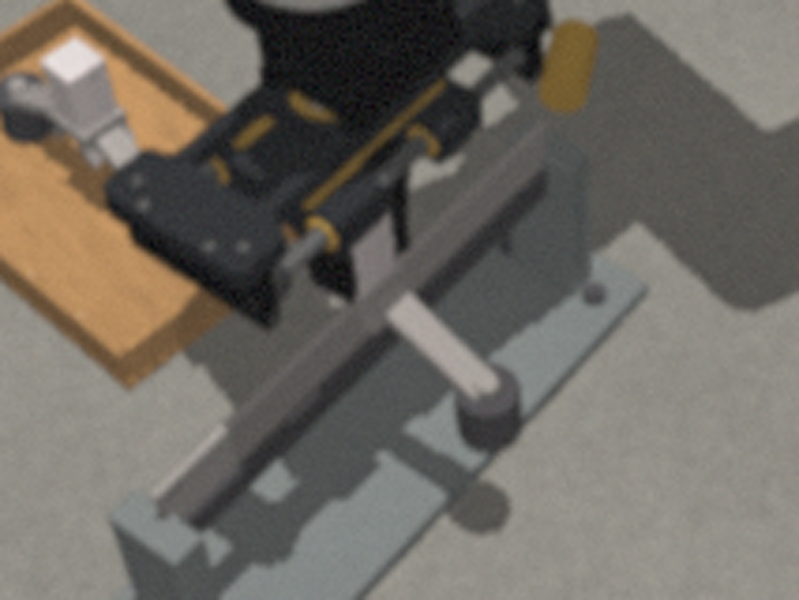

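```bash
python3 -m inch '[[0,0,0,2,0,2,0],[0,0,0,2,0,4,0],[0,0,0,2,0,5,0],[0,0,0,2,0,5.5,0],[0,0,0,2,0,5.5,0]]'; python3 -c "
from h import *
st()"
```

```text
clock: 22.42
ee_pos: [0.581, -0.0327, 0.152]
tool_rot: [-3.141, -0.0, 1.581]
wrist_force: [-1.8, 0.5, 0.1]
finger_gap: 0.276
22.43 [ 0.581  -0.0327  0.152 ] [-179.9888   -0.0027   90.5786] F [-1.7939  0.5063  0.1451] T [ 0.0042  0.3839 -0.0679] gap 0.276
```

Seated, with the weight on the edge. I'll release gently without any shift.

```bash
python3 -m inch '[[0,0,0,0,0,0,0.275],[0,0,0,0,0,0,0.28],[0,0,0,0,0,0,0.285],[0,0,0,0,0,0,0.29],[0,0,0,0,0,0,0.31],[0,0,0,0,0,0,0.35],[0,0,0,0,0,0,0.45],[0,0,0,0,0,0,0.5],[0,0,0,0,0,0,0.5]]'; python3 - <<'E'
from h import *
st()
sc=cam("scene");cv2.imwrite("pics/s11.png",cv2.resize(sc["img"][160:320,150:363],(799,600),interpolation=cv2.INTER_CUBIC))
E
```

```text
clock: 23.55
ee_pos: [0.5812, -0.0328, 0.1516]
tool_rot: [3.141, 0.0, 1.581]
wrist_force: [-0.5, -0.1, -1.2]
finger_gap: 0.49
23.55 [ 0.5812 -0.0328  0.1516] [179.9912   0.0021  90.577 ] F [-0.471  -0.1037 -1.1841] T [-0.1079 -0.015   0.0184] gap 0.49
```

View pics/s11.png

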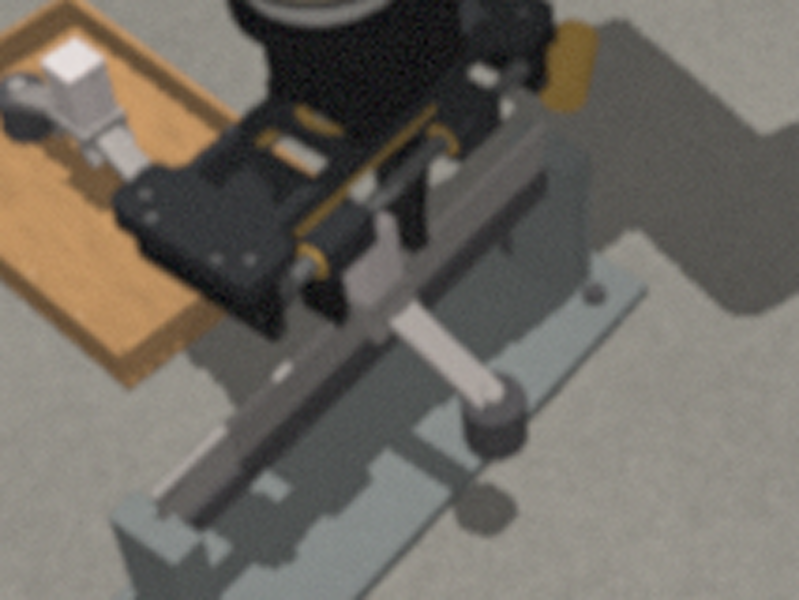

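It hangs level. I'll retreat straight up and away, toward the robot's left, so both cameras have a clear view.

```bash
python3 -m inch '[[0,0,0,0,0,-15,0.5],[0,0,0,0,0,-45,0.5],[0,0,0,0,0,-90,0.5],[0,0,0,0,0,-130,0.5],[0,0,0,50,0,-140,0.5],[0,0,0,105,0,-140,0.5],[0,0,0,160,0,-140,0.5],[0,0,0,215,0,-140,0.5],[0,0,0,265,0,-140,0.5],[0,0,0,300,0,-140,0.5],[0,0,0,300,0,-140,0.5],[0,0,0,300,0,-140,0.5]]'; python3 - <<'E'
from h import *
st()
sc=cam("scene");t=cam("top")
a=cv2.resize(t["img"][90:260,300:500],(400,340));b=cv2.resize(sc["img"][140:340,100:335],(400,340))
cv2.imwrite("pics/s12.png",np.hstack([a,b]))
for n,d,roi in(("top",t,(300,130,500,240)),("scene",sc,(100,150,330,330))):
    g=d["img"].mean(2)
    for c,q in blobs(g>160,25,roi):print(n,c,q,"stand plane",ray(d,c,.176),"tray plane",ray(d,c,.106))
E
```

```text
clock: 25.1
ee_pos: [0.578, 0.2668, 0.2922]
tool_rot: [3.141, 0.001, 1.581]
wrist_force: [-0.1, -0.5, 0.6]
finger_gap: 0.501
25.1 [0.578  0.2668 0.2922] [179.9651   0.0337  90.5921] F [-0.0568 -0.5438  0.59  ] T [-0.0551  0.0416 -0.0525] gap 0.501
top [470.4161 132.882 ] [457 130  27   8 161] stand plane [ 0.6422 -0.3131  0.176 ] tray plane [ 0.6692 -0.3337  0.106 ]
top [333.1778 161.9259] [327 157  13  11 135] stand plane [ 0.5812 -0.0332  0.176 ] tray plane [ 0.6043 -0.0363  0.106 ]
top [441.9091 188.0661] [436 183  12  11 121] stand plane [ 0.5262 -0.2496  0.176 ] tray plane [ 0.546  -0.2662  0.106 ]
scene [168.741  175.4245] [160 169  18  14 139] stand plane [ 0.5871 -0.2033  0.176 ] tray plane [ 0.5466 -0.2664  0.106 ]
scene [188.1224 206.3367] [177 195  23  24 196] stand plane [ 0.6176 -0.1255  0.176 ] tray plane [ 0.5804 -0.1803  0.106 ]
scene [244.9251 219.1283] [236 212  19  16 187] stand plane [ 0.5822 -0.0332  0.176 ] tray plane [ 0.5412 -0.0781  0.106 ]
scene [267.3447 252.5106] [253 239  30  28 235] stand plane [0.6118 0.0386 0.176 ] tray plane [0.574  0.0013 0.106 ]
scene [130.0878 304.0231] [118 294  25  21 433] stand plane [ 0.7993 -0.0576  0.176 ] tray plane [ 0.7814 -0.1052  0.106 ]
```

View pics/s12.png

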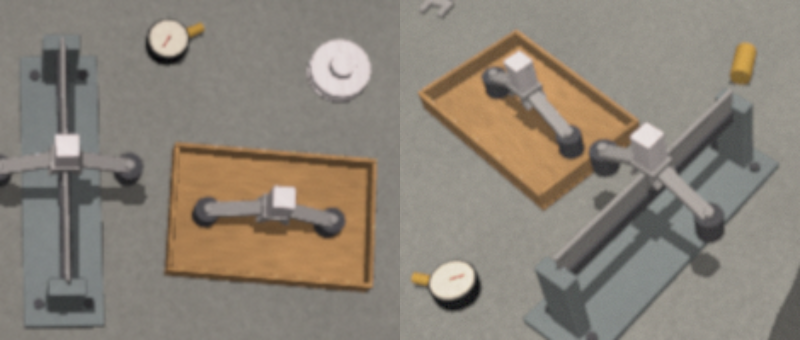

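```bash
python3 - <<'E'
from h import *
from rig import r
for i in range(3):
    t=cam("top");print([c for c,q in blobs(t["img"].mean(2)>160,25,(320,150,460,200))])
r.job_done();st()
E
```

```text
[array([333.1778, 161.9259]), array([441.9091, 188.0661])]
[array([333.1778, 161.9259]), array([441.9583, 188.0417])]
[array([333.1778, 161.9259]), array([441.9091, 188.0661])]
the job is handed in; nothing more can be done
the job is handed in; nothing more can be done
```

I tested both rotors on the knife edge and handed the job in at about 25 s, well under the 72 s limit; no verdict was reported.

- **Lopsided rotor:** This was the grey one that stood nearer the robot. It tipped about 33° with the gripper open, and hung clear of the fingers for more than 0.3 s. I re-gripped it along its tilt, levelled it, and set it standing in the reject tray.
- **Sound rotor:** The other grey one hangs level. I left it balancing near the middle of the blade.

**Last checks:**
- **Position:** Both cameras put the sound rotor's block top at y = -0.033, directly over the blade, within about 1 mm, so it is level to within a degree or two. The reject sits at about (0.546, -0.266), well inside the tray.
- **At rest:** Three pictures in a row showed neither rotor moving, and the gripper was well clear of both.

**What went less cleanly:**
- **Hand sank:** While releasing the first rotor, I repeated a relative shift by mistake and the hand sank 6 mm with the fingers opening. The wrist force stayed near zero and nothing was disturbed.
- **Tray landing:** The reject touched the tray floor about 2 mm early at about 10 N because of a small leftover tilt, then settled onto its feet when released.
- **Wrist moment reading:** I tried to judge balance from the wrist moment while lifting, but the reading was too ambiguous to use.

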